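# Clamp a dental handpiece and hold a loupe at its focal height

### The job

Inspect the dental handpiece lying in the small vise: first turn the crank clockwise (seen from above) as far as it goes, so that the jaw presses the handpiece firmly against the fixed jaw. Then pick up the hand loupe and hold it level with its lens centred over the handpiece's head (the end that sticks out of the vise, beside the gauge post) and its ring at the height of the pointer on the post, touching neither the vise nor the handpiece. Finish while still holding it there, steady in the gripper, and leave the pointer and the other things on the worktop where they are.

Things in the scene. Friction and masses are not known exactly. Their poses are not given: they have to be found in the camera images.
- vise: small grey inspection vise fixed to the worktop. Origin at the centre of the base's underside, z up; jaws close along x, the crank is at the -x end. Base 150 x 80 x 20 mm (x, y, z); the part lies on it at z = 20. Fixed jaw at +x: face at x = 49 mm, 64 mm long in y, top at z = 47 mm. The moving jaw (top z = 48 mm) comes from -x towards it
- crank_axis (a point): foot of the crank's upright axis, on top of the vise's base at x = -55, y = 0 in the vise's frame (mm), 20 mm above the worktop; the arm is 45 mm from this axis to the knob and swings 46 to 58 mm above the worktop
- gauge_post (a point): top of the upright steel gauge post of the vise, 8 mm thick, at x = 76, y = 122 in the vise's frame (mm); the top is 173 mm above the worktop
- vise_crank (a joint): crank angle, rad: 0 = open (arm at -60 degrees from the vise's +x, about z), grows clockwise from above to a stop at 3.9 (arm at about +77 degrees); starts at 0 to 1.2. Gap of the jaws = 44 mm - 8 mm per rad, so the sprung face meets the 18 mm part at 3.25. Takes about 4 N at the knob, 7 N near the stop; stays where it is left
- crank_knob (a point): middle of the crank's upright black knob, diameter 15 mm, 27 mm tall (13.5 mm above and below this point, 72 mm above the worktop); the knob spins freely on its pin, so it can be pinched from above and led round in a circle with the gripper's heading unchanged
- vise_cheek: sprung steel face of the moving jaw, 60 mm long, 22 high; backed by a spring of 3 N per mm, so the part is pressed with about 15 N at the crank's stop. Its frame is parallel to the vise's; the pressing surface lies at x = 5, z = 22 to 44 of it (mm)
- handpiece: white dental handpiece, 18 x 120 x 18 mm, lying loose between the jaws along the vise's y, roughly aligned; origin at the centre of its underside, its own y along its length, head at -y
- handpiece_head (a point): point on the top of the handpiece's head, 52 mm from its middle; the head sticks out of the jaws on the vise's +y side. The lens belongs above this point
- loupe: hand loupe lying flat: black handle 90 long x 16 wide x 16 mm tall, short neck, steel ring of 60 mm outer diameter, 10 mm tall, with a clear lens. Origin at the underside of the handle's middle; x along the handle towards the ring (handle x = -45 to 45, ring centre at x = 92), z up; about 90 g, balances near x = 15 mm
- loupe_lens (a point): centre of the loupe's lens, 92 mm along x from the handle's middle and 5 mm above the loupe's underside (mid-height of the ring)
- focus_mark (a point): tip of the steel pointer on the gauge post, which points at the space above the handpiece's head; its height (different each time, 115 to 150 mm above the worktop) is the focal height for the lens. The pointer can be knocked along the post: leave it
- kidney_dish: steel kidney dish, 97 x 183 x 32 mm, bystander; origin under its centre
- indicator_tape: roll of beige tape lying flat, diameter 96, 25 mm tall, bystander; origin under its centre
- dental_mirror: thin steel dental mirror, 173 mm long, with a small round mirror at one end, bystander (not the loupe); origin near its middle
- dropper: small brown dropper bottle, diameter 33, 102 mm tall, bystander; origin under its centre
- syringe: white syringe lying flat, 116 mm long, bystander; origin under its centre
Things that resemble listed ones, but are neither listed nor needed, are in the scene too. What is shaped like the handpiece but blue or brown is not meant.

How it is judged (in metres and radians):
On the way, in this order (a step that is already met when the one before it is completed fails the run):
1. the handpiece is clamped between the jaws (pressed by the moving jaw with more than 6 N) (contact force between vise_cheek and handpiece above 6 N and z of handpiece in the frame of vise between 0.012 and 0.03 m and y of handpiece_head in the frame of vise above 0.045 m and angle between the y axis of handpiece and the y axis of vise, either way round below 0.1 rad), for 0.3 s.
2. the loupe is held level at the marked height over the head (horizontal distance between loupe_lens and handpiece_head below 0.012 m and z of loupe_lens in the frame of focus_mark between -0.006 and 0.006 m and angle between loupe's own z axis and vertical below 0.1 rad and contact force between the fingers and loupe above 1 N and contact force between loupe and vise below 0.05 N and contact force between loupe and handpiece below 0.05 N and linear speed of loupe below 0.03 m/s), for 0.3 s.
At the end, for the whole second after the job is handed in: handpiece clamped with over 6 N, aligned with the vise within 0.1 rad; loupe in the gripper, still, touching neither vise nor handpiece, level within 0.10 rad, lens centre within 12 mm sideways of the head point and within 6 mm of the pointer's height (all of step 1 and all of step 2); the arm keeps its last pose, push and grip.
It fails at once if the pointer is moved more than 4 mm (distance of focus_mark from where it was at the start of the episode above 0.004 m).
It fails at once if the loupe strikes the handpiece with more than 5 N (contact force between loupe and handpiece above 5 N).
It fails at once if a bystander (dish, tape roll, mirror, dropper bottle or syringe) is pushed more than 30 mm (distance of any of kidney_dish, indicator_tape, dental_mirror, dropper, syringe from where it was at the start of the episode above 0.03 m).
It also fails if it takes over 64 s, if anything falls off the work surface, if the arm or the gripper's body presses on something with over 40 N, if the wrist force passes 120 N, or if a joint passes its speed limit or range.

### The arm

A 6-joint arm with a two-finger parallel gripper is mounted at the origin on a cart in front of the work surface, level with it; the furniture and walls round the work are solid. World frame = base frame: x ahead of the robot, y to its left, z up, the work surface at z = 0. Lengths are in m, angles in degrees, forces in N, time in s.
With the tool pointing down it reaches from about 0.25 to 0.725 m from the base axis. Payload 9.7 kg.
Tool frame: the origin (TCP) lies at the very end of the fingers, on their centre line; the grasp point (between the pads) lies 19 mm behind it; z points along the fingers, y is the line along which they close (so a half turn about z gives the same grasp; the last joint's range is limited). The gripper opens to 85 mm and grips with 20 to 120 N. Pads are 22 mm wide; open, the fingers measure 114 mm over their backs; the gripper's body (76 mm by 85 mm) begins 54 mm behind the grasp point. The pads swing forward as they close: fully open they stand 13 mm farther back than shut.
Start: joints at [-75.287, 4.979, 10.078, 95.1, 0, 90], TCP at [0.14, -0.532, 0.231] pointing down, gripper open.
Joint ranges: [-179.16, 179.16], [-48.56, 103.87], [-65.8, 70.77], [-126.05, 130.52], [-82.76, 87.17], [-180, 180]. Speed limits (degrees/s): [127.2, 127.2, 147.25, 180, 180, 180].

### API

Orientations are given as [roll, pitch, yaw] about the fixed x, y, z axes, in that order (R = Rz(yaw) Ry(pitch) Rx(roll)).
In Python, from workcell import bot gives the robot as it stands.
- The arm moves only by the tool arm_command, never from a script. Its argument "series" is a list of rows, each a list of 4 numbers: the shift along the tool's x, y, z in m, then the turn about the tool's z in rad. A call has exactly 5 rows; each row is the pose to reach, as a shift and turn from the pose commanded when the call began, along the tool's axes at that moment; what a row does not reach only later rows make up. A row lasts 1/10 s, in which the tool goes at most 50 mm and 8.59 degrees, less where a joint would pass 70% of its speed; a pose out of reach is approached as far as the arm can. A call with a gripper value outside its range is refused whole. "hand" is the finger opening in m, from 0 to 0.0854, set as the call begins (left out, the last holds). The fingers move at their own pace and stop on an object; "grip_force" is the grip in N (left out, the last holds). Time passes only in rows, so rows that repeat a pose let the fingers close, or fill a call up. It gives the time, the measured TCP pose, the force, the opening and the grip force at its end, in the units of the state.
- bot.get_obs(): the state, without advancing time (a new reading comes with each control period).
- bot.camera(name): name is "scene" or "top"; returns a dict with "color" (480x640x3 uint8, blue, green, red), "camera_matrix" (3x3 intrinsics, pixels), "xyz" and "orientation" of the camera in the world. Camera axes: x right, y up, looking along -z (the intrinsics and any distortion apply to the point x, -y, -z); pixel columns grow to the right and rows downward; lengths in m; the calibration is good to about 2 mm. A picture is of the moment at which its call begins. There is no depth.
- bot.job_done(): hands the job in; it is judged then, once.
Trained networks look in the newest picture that a camera, given by its name, has taken for a name from the list of things; names that differ only in an ending like _2 or _b are one class to them, and where a whole thing is asked for, a point or a joint stands for the part that bears it (a point fixed in the world has none). Each returns a list of dicts, best first, with "confidence" (0 to 1); they miss things now and then, are a little off and sometimes report something else, mostly with a low value. They report only what shows in the picture. A call takes as long as a camera call. They do not tell look-alikes from the thing itself.
- bot.find_in(camera, target): "location" ([column, row] in pixels, amid what is visible of it).
- bot.mark_of(camera, target): "location" ([column, row] in pixels: a listed point, or the origin of a listed thing).
The state is a dict: "time": time; "q": joint angles; "qd": joint speeds; "joint_efforts": joint torques, N m; "ee_pos": TCP position; "tcp_rot": TCP orientation; "wrist_force": force on the tool from outside, world axes, zero at the start; "torque": the same for the moment, N m; "opening": finger opening in m; "grasp_force": force on a finger pad.
Only numpy, scipy, OpenCV 4.12 (cv2) and the standard library are available. Lean on these libraries where they do the work, as an engineer would, in place of code of your own. Each camera call takes 0.05 s, during which the arm holds its last target. There are 200 camera calls.

## Working session

There is one attempt and no reset: what is moved stays moved. The work goes in short steps, Python scripts to look and compute and a tool call to move; the robot and the scene stay as the last step left them, time stands still between calls to the robot, and variables do not carry over. Pictures are saved under pics/ and viewed, at most 10 in all, crops included, and the job is handed in when it is done.

Besides the shell and the picture viewer there is one more tool, called after "Emit:" as name(argument=value, ...), one argument or row to a line, values as JSON. arm_command: Moves the arm, as the interface text tells. Its arguments: {"type":"object","properties":{"series":{"type":"array"},"hand":{"type":"number"},"grip_force":{"type":"number"}},"required":["series"]}

```bash
mkdir -p pics; cat > h.py <<'E'
import numpy as np, cv2
from scipy.spatial.transform import Rotation as R
from workcell import bot
def cam(n,save=None):
    c=bot.camera(n)
    if save: cv2.imwrite('pics/'+save,c['color'])
    return c
def rot(c):
    o=np.array(c['orientation'],float)
    return o if o.shape==(3,3) else R.from_euler('xyz',o,degrees=True).as_matrix()
def ray(c,p):
    K=np.array(c['camera_matrix']);v=np.linalg.inv(K)@[p[0],p[1],1]
    return np.array(c['xyz']),rot(c)@[v[0],-v[1],-v[2]]
def at(c,p,z):
    o,d=ray(c,p);return o+d*(z-o[2])/d[2]
def tri(c1,p1,c2,p2):
    o1,d1=ray(c1,p1);o2,d2=ray(c2,p2);s=np.linalg.lstsq(np.c_[d1,-d2],o2-o1,rcond=None)[0]
    a=o1+s[0]*d1;b=o2+s[1]*d2;return (a+b)/2,np.linalg.norm(a-b)
def proj(c,X):
    v=rot(c).T@(np.array(X)-c['xyz']);K=np.array(c['camera_matrix']);u=K@[v[0],-v[1],-v[2]];return u[:2]/u[2]
E
python3 - <<'E'
from h import *
np.set_printoptions(precision=4,suppress=True)
T=cam('top','top0.png');S=cam('scene','scene0.png')
print({k:v for k,v in T.items() if k!='color'},{k:v for k,v in S.items() if k!='color'})
Z=dict(vise=0,crank_axis=.02,gauge_post=.173,crank_knob=.072,handpiece=.02,handpiece_head=.038,loupe=0,loupe_lens=.005,focus_mark=.13,kidney_dish=0,indicator_tape=0,dental_mirror=0,dropper=0,syringe=0)
for n,z in Z.items():
    for nm,c in(('top',T),('scene',S)):
        for d in bot.mark_of(nm,n)[:3]:
            print(n,nm,np.round(d['location'],1),round(d['confidence'],2),at(c,d['location'],z)[:2])
print(bot.get_obs())
E
```

```text
{'camera_matrix': array([[562.7286,   0.    , 331.644 ],
       [  0.    , 562.7286, 233.8668],
       [  0.    ,   0.    ,   1.    ]]), 'xyz': array([0.4306, 0.0433, 1.3194]), 'orientation': array([  6.6744,   0.0328, -91.509 ])} {'camera_matrix': array([[479.1391,   0.    , 318.9594],
       [  0.    , 479.1391, 239.086 ],
       [  0.    ,   0.    ,   1.    ]]), 'xyz': array([-0.2531,  0.8178,  0.656 ]), 'orientation': array([  64.2884,    0.2165, -134.1721])}
vise top [321. 230.] 0.56 [0.5948 0.0649]
vise scene [301.5 277. ] 0.67 [0.589  0.0691]
crank_axis top [321.7 254.6] 0.8 [0.5349 0.0644]
crank_axis top [290.4 218.4] 0.57 [0.6215 0.1353]
gauge_post top [256.3 190.1] 0.67 [0.66  0.194]
gauge_post top [342.2 264.1] 0.61 [0.5021 0.0206]
gauge_post scene [243.7 222.3] 0.83 [0.6699 0.187 ]
crank_knob top [342.9 259.9] 0.73 [0.5177 0.0168]
crank_knob scene [335.  257.4] 0.46 [0.5102 0.0212]
handpiece top [407.  316.1] 0.78 [ 0.3889 -0.1271]
handpiece top [253.2 345.5] 0.77 [0.332 0.225]
handpiece top [309.8 214.9] 0.69 [0.6285 0.0899]
handpiece scene [324.6 348.8] 0.92 [0.3116 0.2
[... 1412 characters left out ...]
7923 -0.0081]
dropper scene [274.6 243.2] 0.72 [ 0.8013 -0.0112]
dropper scene [360.3 304.7] 0.69 [0.388  0.0569]
syringe top [184.6 316.2] 0.81 [0.4016 0.3863]
syringe scene [247.8 366.2] 0.71 [0.3996 0.3892]
{'time': 1.5, 'q': array([-75.2851,   4.9796,  10.0758,  95.0984,  -0.0012,  90.0011]), 'qd': array([-0.002 , -0.0875, -0.0271, -0.0844, -0.0065, -0.0294]), 'joint_efforts': array([ -0.0007, -52.0097,  46.4857,   0.0018,   0.    ,   0.    ]), 'ee_pos': array([ 0.1397, -0.532 ,  0.2313]), 'tcp_rot': array([-179.9978,    0.0012,   14.7138]), 'wrist_force': array([ 0.5621, -0.7584, -0.4076]), 'torque': array([ 0.0104, -0.0218,  0.0142]), 'grasp_force': 0.0, 'opening': 0.08556065988607274}
```

```bash
python3 - <<'E'
import cv2
a=cv2.imread('pics/top0.png')[130:370,180:480];b=cv2.imread('pics/scene0.png')[190:340,200:400]
cv2.imwrite('pics/t1.png',cv2.resize(a,None,fx=2.5,fy=2.5));cv2.imwrite('pics/s1.png',cv2.resize(b,None,fx=4,fy=4,interpolation=2))
E
```

```text
(no output)
```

View pics/t1.png

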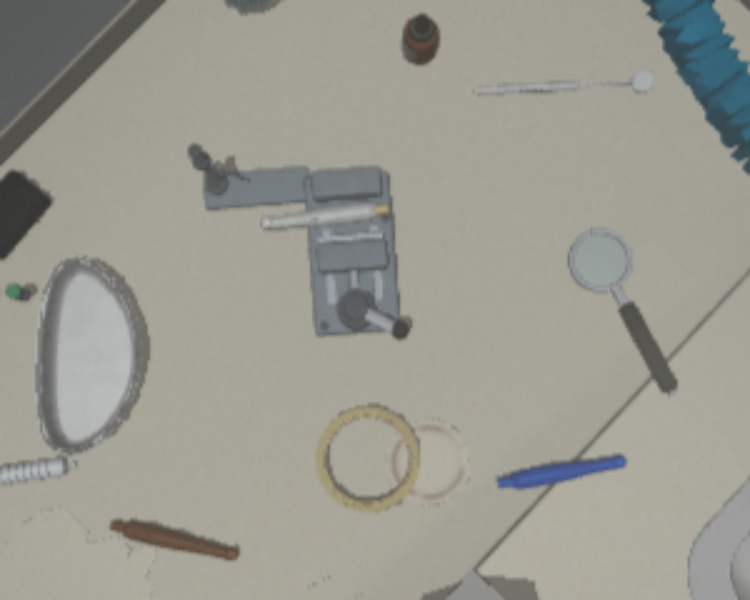

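View pics/s1.png

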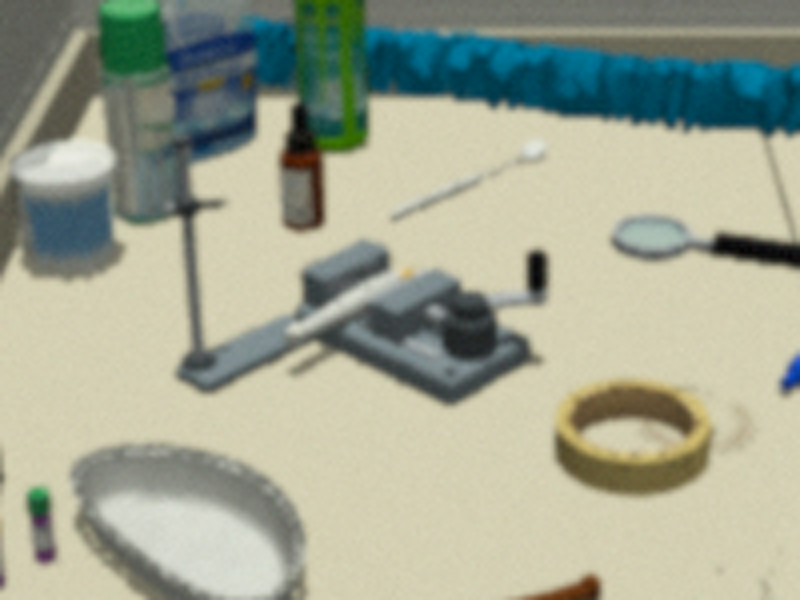

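The pictures show the vise near (345,250) in the top crop, with the white handpiece's head at (265,222) and the knob at (400,327). The loupe is at lower right with its ring at (600,260). In the scene crop the pointer tip is at about (222,203). The blue and brown lookalikes are clear of the work.

```bash
cat > fit.py <<'E'
from h import *
from scipy.optimize import least_squares
np.set_printoptions(precision=4,suppress=True)
T=cam('top','top1.png');S=cam('scene','scene1.png')
V={'vise':(0,0,0),'crank_axis':(-.055,0,.02),'gauge_post':(.076,.122,.173)}
ob=[]
for n,z in V.items():
    for nm,c in(('top',T),('scene',S)):
        for d in bot.mark_of(nm,n):
            X=at(c,d['location'],z[2])
            e=np.array([.592,.067])+z[:2]
            if np.linalg.norm(X[:2]-e)<.03: ob.append((c,d['location'],z)); print(n,nm,d['location'],X[:2]);break
W=lambda p,z:[p[0]+np.cos(p[2])*z[0]-np.sin(p[2])*z[1],p[1]+np.sin(p[2])*z[0]+np.cos(p[2])*z[1],z[2]]
f=lambda p:np.concatenate([proj(c,W(p,z))-l for c,l,z in ob])
r=least_squares(f,[.59,.067,.03],x_scale=[.01,.01,.1],loss='soft_l1');p=r.x
print('vise',p[:2],np.degrees(p[2]),'res',r.fun)
ax=W(p,(-.055,0,.072));print('axis',ax)
def best(nm,c,n,z,e):
    for d in bot.mark_of(nm,n):
        if np.linalg.norm(at(c,d['location'],z)[:2]-e)<.03: return d['location']
for n,z,e in(('crank_knob',.072,(.515,.018)),('handpiece_head',.038,(.617,.14)),('focus_mark',.13,(.651,.171)),('loupe',0,(.492,-.197)),('loupe_lens',.005,(.577,-.1615))):
    a=best('top',T,n,z,e);b=best('scene',S,n,z,e)
    print(n,a,b,'top',a is not None and at(T,a,z)[:2],'scene',b is not None and at(S,b,z)[:2],tri(T,a,S,b) if a is not None and b is not None else '')
print('post top px',proj(T,W(p,(.076,.122,.173))),proj(S,W(p,(.076,.122,.173))),'foot',proj(T,W(p,(.076,.122,.02))),proj(S,W(p,(.076,.122,.02))))
A=cv2.resize(T['color'][170:230,240:310],None,fx=8,fy=8,interpolation=2);B=cv2.resize(S['color'][210:290,225:295],None,fx=6,fy=6,interpolation=2)
w=np.zeros((480,A.shape[1]+B.shape[1],3),np.uint8);w[:480,:A.shape[1]]=A;w[:B.shape[0],A.shape[1]:]=B
w=cv2.resize(w,(800,int(480*800/w.shape[1])));cv2.imwrite('pics/z1.png',w);print(w.shape,A.shape,B.shape)
E
python3 fit.py
```

```text
vise top [318.5, 232.2] [0.5897 0.071 ]
crank_axis top [320.7, 254.9] [0.5343 0.0667]
crank_axis scene [318.8, 275.1] [0.5386 0.0526]
gauge_post top [257.4, 190.3] [0.6595 0.1917]
gauge_post scene [243.5, 221.0] [0.6769 0.1825]
vise [0.5892 0.0678] 2.1431551582794652 res [ 1.339   0.1911  0.4097  0.0091 -2.434   2.3556 -0.4195 -0.4853  0.597
  2.9969]
axis [np.float64(0.534241484257286), np.float64(0.06574718961856521), 0.072]
crank_knob [337.1, 259.3] [332.2, 253.8] top [0.5194 0.0296] scene [0.5295 0.0119] (array([0.5169, 0.0281, 0.0828]), np.float64(0.004642534704993909))
handpiece_head [288.6, 218.6] [272.5, 270.9] top [0.6185 0.1382] scene [0.6168 0.1453] (array([0.6204, 0.14  , 0.0341]), np.float64(0.004080167094908024))
focus_mark None [255.8, 240.9] top False scene [0.6357 0.1784] 
loupe [437.4, 269.4] [390.3, 257.8] top [ 0.4946 -0.2055] scene [ 0.4894 -0.1901] (array([ 0.4972, -0.2053, -0.0086]), np.float64(0.005573536493451601))
loupe_lens None None top False scene False 
post top px [256.9805 189.8147] [244.097  223.9969] foot [265.6335 202.4966] [248.2632 277.2442]
(391, 800, 3) (480, 560, 3) (480, 420, 3)
```

View pics/z1.png

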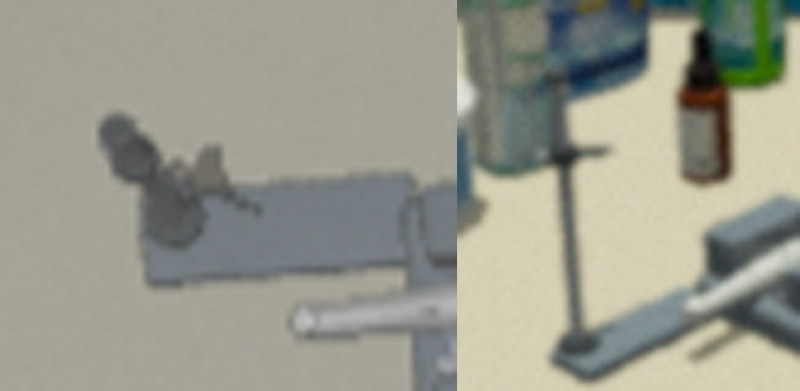

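```bash
python3 - <<'E'
from h import *
np.set_printoptions(precision=4,suppress=True)
T=cam('top');S=cam('scene')
for t in((279.8,202.5),(268.3,198.5)): print(t,tri(T,t,S,(255.8,240.9)))
post=np.array([.6606,.1926]);head=np.array([.6195,.1395])
n=np.array([-(head-post)[1],(head-post)[0],0]);o,d=ray(S,(255.8,240.9))
s=n@(np.r_[post,0]-o)/(n@d);P=o+s*d;print('plane',P,proj(T,P), np.linalg.norm(P[:2]-post))
for z in(.173,.14,.13,.12,.11,.02): print(z,proj(T,[*post,z]),proj(S,[*post,z]))
print('loupe px',[proj(c,[.493,-.2,0]) for c in(T,S)],bot.mark_of('top','focus_mark')[:3],bot.mark_of('scene','focus_mark')[:3],bot.mark_of('top','gauge_post')[:2],bot.mark_of('scene','gauge_post')[:2],bot.mark_of('top','crank_knob')[:2])
E
```

```text
(279.8, 202.5) (array([0.6488, 0.1578, 0.117 ]), np.float64(0.01853107519568515))
(268.3, 198.5) (array([0.6488, 0.1726, 0.124 ]), np.float64(0.005844117883621647))
plane [0.6447 0.172  0.1247] [269.5858 201.2027] 0.02605314514815265
0.173 [256.9615 189.8093] [244.0812 224.    ]
0.14 [259.0141 192.8169] [245.0187 235.9801]
0.13 [259.6141 193.6961] [245.2985 239.5545]
0.12 [260.2043 194.5609] [245.5762 243.1035]
0.11 [260.7849 195.4118] [245.8519 246.6272]
0.02 [265.6167 202.4918] [248.2482 277.2478]
loupe px [array([435.102 , 270.1547]), array([391.4447, 256.2761])] [{'location': [272.4, 200.1], 'confidence': 0.46}] [{'location': [258.0, 240.3], 'confidence': 0.52}] [{'location': [257.9, 192.8], 'confidence': 0.59}] [{'location': [320.3, 275.6], 'confidence': 0.73}, {'location': [246.9, 223.2], 'confidence': 0.56}] [{'location': [339.6, 260.2], 'confidence': 0.6}, {'location': [420.0, 232.0], 'confidence': 0.4}]
```

The pointer tip comes out near (0.646, 0.172, about 0.126). The knob is near (0.518, 0.023), 45 mm from the axis at (0.534, 0.066), which matches its known radius. Moving above the knob.

Emit:
arm_command(
  series=[
    [0.0375, -0.0327, 0.005, 0],
    [0.075, -0.0654, 0.01, 0],
    [0.1125, -0.098, 0.015, 0],
    [0.15, -0.131, 0.02, 0],
    [0.1875, -0.1635, 0.025, 0],
  ],
  hand=0.06,
  grip_force=40,
)

```text
time: 3.25
ee_pos: [0.28, -0.3246, 0.2062]
tcp_rot: [180.0, -0.0, 14.7]
wrist_force: [1.1, -0.7, 0.9]
opening: 0.0599
grasp_force: 0.0
```

Emit:
arm_command(
  series=[
    [0.0375, -0.0327, 0.005, 0],
    [0.075, -0.0654, 0.01, 0],
    [0.1125, -0.098, 0.015, 0],
    [0.15, -0.131, 0.02, 0],
    [0.1875, -0.1635, 0.025, 0],
  ],
)

```text
time: 3.75
ee_pos: [0.42, -0.1186, 0.1814]
tcp_rot: [180.0, -0.0, 14.7]
wrist_force: [1.4, -1.1, -0.1]
opening: 0.0597
grasp_force: 0.0
```

Emit:
arm_command(
  series=[
    [0.0375, -0.0327, 0.005, 0],
    [0.075, -0.0654, 0.01, 0],
    [0.1125, -0.098, 0.015, 0],
    [0.1316, -0.1138, 0.021, 0],
    [0.1316, -0.1138, 0.021, 0],
  ],
)

```text
time: 4.25
ee_pos: [0.5185, 0.0255, 0.1588]
tcp_rot: [-180.0, 0.1, 14.9]
wrist_force: [-0.3, -0.7, -0.5]
opening: 0.0602
grasp_force: 0.0
```

Emit:
arm_command(
  series=[
    [0, 0, 0.03, 0],
    [0, 0, 0.06, 0],
    [0, 0, 0.08, 0],
    [0, 0, 0.097, 0],
    [0, 0, 0.097, 0],
  ],
)

```text
time: 4.75
ee_pos: [0.5159, 0.0221, 0.0613]
tcp_rot: [-180.0, 0.2, 14.7]
wrist_force: [0.4, -0.4, -0.9]
opening: 0.0604
grasp_force: 0.0
```

Emit:
arm_command(
  series=[
    [0, 0, 0, 0],
    [0, 0, 0, 0],
    [0, 0, 0, 0],
    [0, 0, 0, 0],
    [0, 0, 0, 0],
  ],
  hand=0.0,
)

```text
time: 5.25
ee_pos: [0.5182, 0.0233, 0.0647]
tcp_rot: [-180.0, -0.1, 14.7]
wrist_force: [-1.4, 2.1, 5.1]
opening: 0.0129
grasp_force: 39.0
```

```bash
python3 - <<'E'
from h import *
T=cam('top');S=cam('scene');print(bot.get_obs())
A=cv2.resize(T['color'][190:310,280:400],None,fx=4,fy=4,interpolation=2);B=cv2.resize(S['color'][190:310,250:330],None,fx=4,fy=4,interpolation=2)
cv2.imwrite('pics/g1.png',np.hstack([A,B]))
E
```

```text
{'time': 5.35, 'q': array([ 2.54905007e+00,  6.88396844e-01, -1.28210192e+01,  7.63769504e+01,
        3.50380612e-02,  1.67819132e+02]), 'qd': array([-0.01484526, -0.00827534, -0.0045356 , -0.1258595 , -0.02843543,
        0.06298821]), 'joint_efforts': array([-1.03724722e+00, -4.45236647e+01,  4.42573178e+01, -5.08610643e-01,
       -5.71142267e-01, -4.27538005e-03]), 'ee_pos': array([0.51825639, 0.02324656, 0.06467739]), 'tcp_rot': array([-1.79989727e+02, -1.18468297e-01,  1.47299422e+01]), 'wrist_force': array([-1.26889089,  2.48714901,  5.723544  ]), 'torque': array([ 0.39458577,  0.27026027, -0.03352292]), 'grasp_force': 38.965380233712494, 'opening': 0.012995832834849253}
```

View pics/g1.png

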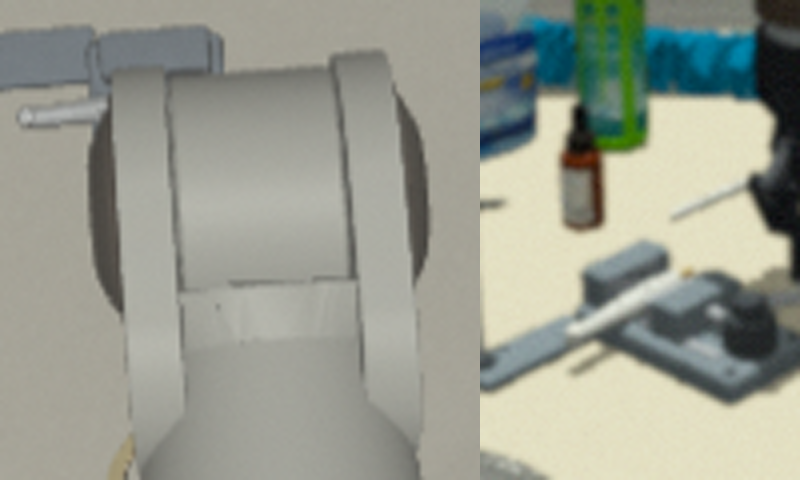

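The gripper has the knob (39 N at 13 mm opening), and the knob sits where it should relative to the crank axis. Next I compute the circle.

```bash
cat > circ.py <<'E'
import numpy as np
def rows(cx,cy,a0,da,yaw,n=5,r=.045):
    y=np.radians(yaw);X=np.array([np.cos(y),np.sin(y)]);Y=np.array([np.sin(y),-np.cos(y)])
    P=lambda a:np.array([cx,cy])+r*np.array([np.cos(np.radians(a)),np.sin(np.radians(a))])
    return [[round(float(v@X),4),round(float(v@Y),4)] for v in(P(a0+da*k)-P(a0) for k in range(1,n+1))]
E
python3 - <<'E'
from circ import *
a=-110.7;y=14.7
for i in range(4):
    print(round(a,1),round(y,2),rows(.534,.0657,a,-8,y)); a-=40; y+=np.degrees(.05)
E
```

```text
-110.7 14.7 [[-0.0049, -0.004], [-0.0091, -0.0086], [-0.0127, -0.0138], [-0.0155, -0.0194], [-0.0175, -0.0253]]
-150.7 17.56 [[-0.0008, -0.0062], [-0.0008, -0.0125], [0.0001, -0.0187], [0.0018, -0.0247], [0.0044, -0.0305]]
-190.7 20.43 [[0.0036, -0.0051], [0.0079, -0.0097], [0.0128, -0.0137], [0.0182, -0.0169], [0.024, -0.0193]]
-230.7 23.29 [[0.0061, -0.0013], [0.0124, -0.0017], [0.0187, -0.0013], [0.0248, -0.0], [0.0307, 0.0021]]
```

Emit:
arm_command(
  series=[
    [-0.0049, -0.004, -0.001, -0.01],
    [-0.0091, -0.0086, -0.001, -0.02],
    [-0.0127, -0.0138, -0.001, -0.03],
    [-0.0155, -0.0194, -0.001, -0.04],
    [-0.0175, -0.0253, -0.001, -0.05],
  ],
)

```text
time: 5.85
ee_pos: [0.4977, 0.0442, 0.0651]
tcp_rot: [180.0, -0.5, 17.6]
wrist_force: [23.1, 6.3, -13.9]
opening: 0.013
grasp_force: 39.0
```

Radial force shows the axis is about 4 mm further in +x. I refit the centre from the two knob points.

```bash
cat >> circ.py <<'E'
def rows2(cx,cy,cmd,angs,yaw,r=.045):
    y=np.radians(yaw);X=np.array([np.cos(y),np.sin(y)]);Y=np.array([np.sin(y),-np.cos(y)])
    o=[]
    for a in angs:
        p=np.array([cx,cy])+r*np.array([np.cos(np.radians(a)),np.sin(np.radians(a))]);v=p-cmd
        o.append([round(float(v@X),4),round(float(v@Y),4)])
    return o,p
E
python3 - <<'E'
from circ import *
c=np.array([.4948,.0437]);print(rows2(.5383,.0635,c,[-156,-163,-170,-177,-184],17.56))
E
```

```text
([[0.0027, -0.0007], [0.0024, -0.0062], [0.0028, -0.0117], [0.0039, -0.0171], [0.0056, -0.0223]], array([0.49340962, 0.06663904]))
```

Emit:
arm_command(
  series=[
    [0.0027, -0.0007, 0, 0],
    [0.0024, -0.0062, 0, -0.01],
    [0.0028, -0.0117, 0, -0.02],
    [0.0039, -0.0171, 0, -0.03],
    [0.0056, -0.0223, 0, -0.04],
  ],
)

```text
time: 6.35
ee_pos: [0.4938, 0.0654, 0.0649]
tcp_rot: [179.9, -0.1, 19.9]
wrist_force: [5.6, -5.3, -2.0]
opening: 0.0135
grasp_force: 40.3
```

```bash
python3 - <<'E'
from circ import *
c=np.array([.4934,.0666]);y=19.9;a=-184
for i in range(3):
    A=[a-8*k for k in range(1,6)];r,c=rows2(.5385,.0635,c,A,y);print(A[-1],y,r,c);a=A[-1];y+=1.72
E
```

```text
-224 19.9 [[0.0031, -0.0055], [0.0068, -0.0106], [0.0112, -0.0151], [0.0161, -0.019], [0.0216, -0.0221]] [0.50612971 0.09475963]
-264 21.619999999999997 [[0.0059, -0.0022], [0.012, -0.0035], [0.0183, -0.004], [0.0245, -0.0036], [0.0307, -0.0024]] [0.53379622 0.10825349]
-304 23.339999999999996 [[0.0058, 0.0023], [0.0113, 0.0054], [0.0163, 0.0092], [0.0207, 0.0136], [0.0245, 0.0187]] [0.56366368 0.10080669]
```

Emit:
arm_command(
  series=[
    [0.0031, -0.0055, 0, -0.006],
    [0.0068, -0.0106, 0, -0.012],
    [0.0112, -0.0151, 0, -0.018],
    [0.0161, -0.019, 0, -0.024],
    [0.0216, -0.0221, 0, -0.03],
  ],
)

```text
time: 6.85
ee_pos: [0.5054, 0.0937, 0.0647]
tcp_rot: [179.9, 0.0, 21.6]
wrist_force: [-2.0, -5.3, 3.0]
opening: 0.013
grasp_force: 40.8
```

Emit:
arm_command(
  series=[
    [0.0059, -0.0022, 0, -0.006],
    [0.012, -0.0035, 0, -0.012],
    [0.0183, -0.004, 0, -0.018],
    [0.0245, -0.0036, 0, -0.024],
    [0.0307, -0.0024, 0, -0.03],
  ],
)

```text
time: 7.35
ee_pos: [0.5332, 0.1083, 0.0646]
tcp_rot: [-179.9, 0.0, 23.4]
wrist_force: [-5.6, -1.1, 6.5]
opening: 0.0131
grasp_force: 41.2
```

```bash
python3 - <<'E'
from circ import *
c=np.array([.5338,.10825]);print(rows2(.5385,.0635,c,[-268,-272,-276,-280,-283],23.4))
E
```

```text
([[0.003, 0.001], [0.0058, 0.0023], [0.0086, 0.0037], [0.0113, 0.0054], [0.0132, 0.0067]], array([0.5486228 , 0.10734665]))
```

Emit:
arm_command(
  series=[
    [0.003, 0.001, 0, 0],
    [0.0058, 0.0023, 0, 0],
    [0.0086, 0.0037, 0, 0],
    [0.0113, 0.0054, 0, 0],
    [0.0132, 0.0067, 0, 0],
  ],
)

```text
time: 7.85
ee_pos: [0.5476, 0.1077, 0.0646]
tcp_rot: [-179.8, 0.0, 23.4]
wrist_force: [-15.2, 5.1, 8.6]
opening: 0.0128
grasp_force: 41.4
```

Emit:
arm_command(
  series=[
    [0, 0, 0, 0],
    [0, 0, 0, 0],
    [0, 0, 0, 0],
    [0, 0, 0, 0],
    [0, 0, 0, 0],
  ],
)

```text
time: 8.35
ee_pos: [0.5474, 0.1078, 0.0646]
tcp_rot: [-179.8, 0.0, 23.4]
wrist_force: [-8.3, 2.9, 7.3]
opening: 0.013
grasp_force: 41.2
```

Emit:
arm_command(
  series=[
    [0.001, 0.001, 0, 0],
    [0.0015, 0.0015, 0, 0],
    [0.0015, 0.0015, 0, 0],
    [0.0015, 0.0015, 0, 0],
    [0.0015, 0.0015, 0, 0],
  ],
)

```text
time: 8.85
ee_pos: [0.5477, 0.1077, 0.0645]
tcp_rot: [-179.7, 0.2, 23.4]
wrist_force: [-17.1, 6.3, 11.7]
opening: 0.0126
grasp_force: 41.8
```

Stop reached: the force rises with no further motion, at 78.6° as predicted. Releasing while I measure the loupe from the earlier picture.

Emit:
arm_command(
  series=[
    [-0.0015, -0.0015, 0, 0],
    [-0.0015, -0.0015, 0, 0],
    [-0.0015, -0.0015, 0, 0],
    [-0.0015, -0.0015, 0, 0],
    [-0.0015, -0.0015, 0, 0],
  ],
  hand=0.05,
)

```text
time: 9.35
ee_pos: [0.5483, 0.1066, 0.0642]
tcp_rot: [-180.0, -0.0, 23.3]
wrist_force: [-0.6, 0.3, 0.5]
opening: 0.0501
grasp_force: 0.0
```

Emit:
arm_command(
  series=[
    [0, 0, -0.02, 0],
    [0, 0, -0.04, 0],
    [0, 0, -0.06, 0],
    [0, 0, -0.08, 0],
    [0, 0, -0.1, 0],
  ],
)

```text
time: 9.85
ee_pos: [0.5482, 0.1065, 0.1651]
tcp_rot: [-180.0, -0.0, 23.3]
wrist_force: [0.1, -0.4, 0.1]
opening: 0.05
grasp_force: 0.0
```

```bash
python3 - <<'E'
from h import *
np.set_printoptions(precision=4,suppress=True)
T=cam('top','top2.png');I=T['color'].astype(int).sum(2)
m=np.zeros(I.shape,np.uint8);m[240:295,420:460]=(I[240:295,420:460]<240)*255
n,l,st,_=cv2.connectedComponentsWithStats(m);k=1+np.argmax(st[1:,4]);pts=np.argwhere(l==k)[:,::-1].astype(np.float32)
r=cv2.minAreaRect(pts);print(len(pts),r)
b=cv2.boxPoints(r);W=np.array([at(T,p,.014)[:2] for p in b]);print(W,at(T,r[0],.014))
vx=cv2.fitLine(pts,cv2.DIST_L2,0,.01,.01).ravel();p=vx[2:];q=p+20*vx[:2];d=at(T,p,.014)-at(T,q,.014);print('yaw',np.degrees(np.arctan2(d[1],d[0])),np.linalg.norm(W[0]-W[1]),np.linalg.norm(W[1]-W[2]))
for n,z in(('loupe',0),('loupe_lens',.005),('crank_knob',.072),('handpiece_head',.038)):
  for d in bot.mark_of('top',n)[:2]:print(n,d['location'],at(T,d['location'],z)[:2])
print(bot.get_obs()['ee_pos'])
E
```

```text
18 ((430.8500061035156, 255.4499969482422), (5.0596442222595215, 7.905693531036377), 18.43494987487793)
[[ 0.5201 -0.1804]
 [ 0.5374 -0.187 ]
 [ 0.5334 -0.198 ]
 [ 0.5161 -0.1913]] [ 0.5267 -0.1892  0.014 ]
yaw 167.36445570376264 0.01853693131406071 0.011701487165558239
loupe [435.9, 269.0] [ 0.4957 -0.202 ]
loupe [348.6, 146.9] [ 0.7943 -0.0063]
loupe_lens [422.7, 233.5] [ 0.5796 -0.174 ]
loupe_lens [184.5, 316.9] [0.4001 0.3852]
crank_knob [434.3, 269.3] [ 0.4915 -0.185 ]
handpiece_head [270.1, 348.7] [0.3253 0.1847]
handpiece_head [427.7, 317.8] [ 0.3845 -0.1712]
[0.548  0.1065 0.1633]
```

```bash
python3 - <<'E'
from h import *
np.set_printoptions(precision=4,suppress=True)
T=dict(camera_matrix=[[562.7286,0,331.644],[0,562.7286,233.8668],[0,0,1]],xyz=[.4306,.0433,1.3194],orientation=[6.6744,.0328,-91.509])
I=cv2.imread('pics/top1.png').astype(int).sum(2)
for th in(290,340,370):
    m=np.zeros(I.shape,np.uint8);m[248:292,424:456]=(I[248:292,424:456]<th)*255
    n,l,st,_=cv2.connectedComponentsWithStats(m);k=1+np.argmax(st[1:,4]);pts=np.argwhere(l==k)[:,::-1]
    W=np.array([at(T,p,.014)[:2] for p in pts]);c=W.mean(0);w,v=np.linalg.eigh(np.cov((W-c).T));u=v[:,1]*np.sign(v[0,1])
    s=(W-c)@u;print(th,len(pts),c,'mid',c+u*(s.max()+s.min())/2,'len',np.ptp(s),np.degrees(np.arctan2(u[1],u[0])))
g=cv2.GaussianBlur(cv2.imread('pics/top1.png'),(3,3),0)
h=cv2.HoughCircles(cv2.cvtColor(g[210:255,395:445],7 if False else cv2.COLOR_BGR2GRAY),cv2.HOUGH_GRADIENT,1,30,param1=80,param2=8,minRadius=10,maxRadius=16);print(h)
if h is not None: print(at(T,h[0,0,:2]+[395,210],.008))
E
```

```text
290 265 [ 0.4957 -0.2063] mid [ 0.4959 -0.2063] len 0.08845496993427747 25.749737266639105
340 307 [ 0.4942 -0.2061] mid [ 0.4956 -0.2055] len 0.08842155167105123 23.902469336529172
370 324 [ 0.4939 -0.2064] mid [ 0.4965 -0.2054] len 0.0943615294774478 22.745517793982845
[[[23.5 24.5 13.2]]]
[ 0.5772 -0.1636  0.008 ]
```

Emit:
arm_command(
  series=[
    [-0.022, 0.038, 0, -0.01],
    [-0.045, 0.076, 0.005, -0.02],
    [-0.067, 0.114, 0.015, -0.03],
    [-0.09, 0.152, 0.025, -0.04],
    [-0.112, 0.19, 0.035, -0.047],
  ],
)

```text
time: 10.6
ee_pos: [0.5194, -0.1137, 0.1276]
tcp_rot: [-179.9, 0.1, 26.0]
wrist_force: [1.5, -0.2, 0.2]
opening: 0.05
grasp_force: 0.0
```

Emit:
arm_command(
  series=[
    [-0.02, 0.03, 0.01, 0],
    [-0.04, 0.06, 0.03, 0],
    [-0.0485, 0.0735, 0.055, 0],
    [-0.0485, 0.0735, 0.07, 0],
    [-0.0485, 0.0735, 0.07, 0],
  ],
)

```text
time: 11.1
ee_pos: [0.5072, -0.1987, 0.056]
tcp_rot: [-179.8, 0.2, 26.0]
wrist_force: [0.9, 0.5, 0.7]
opening: 0.0501
grasp_force: 0.0
```

Emit:
arm_command(
  series=[
    [0, 0, 0.015, 0],
    [0, 0, 0.03, 0],
    [0, 0, 0.04, 0],
    [0, 0, 0.045, 0],
    [0, 0, 0.045, 0],
  ],
)

```text
time: 11.6
ee_pos: [0.5088, -0.1991, 0.0135]
tcp_rot: [-180.0, 0.0, 26.0]
wrist_force: [0.3, 0.6, 1.1]
opening: 0.0499
grasp_force: 0.0
```

```bash
python3 - <<'E'
from h import *
S=cam('scene');o=bot.get_obs();print(o['ee_pos'],o['tcp_rot'],o['wrist_force'])
cv2.imwrite('pics/l1.png',cv2.resize(S['color'][170:290,320:480],None,fx=5,fy=5,interpolation=2))
E
```

```text
[ 0.5090886  -0.19930415  0.01420303] [-1.79990000e+02  9.61741869e-03  2.60189308e+01] [-0.10519134 -0.35427215  0.3805894 ]
```

View pics/l1.png

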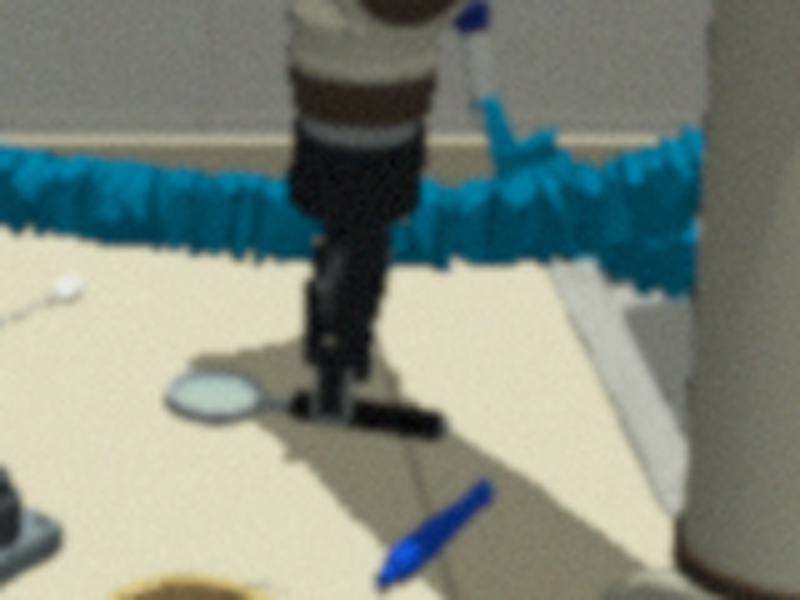

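The fingers straddle the handle at about (335,395) in the crop, just behind the neck. I'll descend and close.

Emit:
arm_command(
  series=[
    [0, 0, 0.004, 0],
    [0, 0, 0.008, 0],
    [0, 0, 0.01, 0],
    [0, 0, 0.01, 0],
    [0, 0, 0.01, 0],
  ],
)

```text
time: 12.15
ee_pos: [0.5091, -0.1995, 0.0043]
tcp_rot: [-180.0, -0.0, 26.0]
wrist_force: [-0.1, -0.8, 0.6]
opening: 0.0505
grasp_force: 0.0
```

Emit:
arm_command(
  series=[
    [0, 0, 0, 0],
    [0, 0, 0, 0],
    [0, 0, 0, 0],
    [0, 0, 0, 0],
    [0, 0, 0, 0],
  ],
  hand=0.0,
  grip_force=60,
)

```text
time: 12.65
ee_pos: [0.5093, -0.1996, 0.0047]
tcp_rot: [180.0, -0.0, 26.0]
wrist_force: [-0.2, -0.4, 4.6]
opening: 0.014
grasp_force: 60.9
```

Emit:
arm_command(
  series=[
    [0, 0, -0.005, 0],
    [0, 0, -0.015, 0],
    [0, 0, -0.03, 0],
    [0, 0, -0.05, 0],
    [0, 0, -0.07, 0],
  ],
)

```text
time: 13.15
ee_pos: [0.5091, -0.1995, 0.0762]
tcp_rot: [180.0, -0.0, 26.0]
wrist_force: [0.6, -0.6, -0.2]
opening: 0.0141
grasp_force: 60.3
```

Emit:
arm_command(
  series=[
    [0, 0, -0.03, 0],
    [0, 0, -0.06, 0],
    [0, 0, -0.08, 0],
    [0, 0, -0.08, 0],
    [0, 0, -0.08, 0],
  ],
)

```text
time: 13.65
ee_pos: [0.5093, -0.1996, 0.1548]
tcp_rot: [180.0, -0.0, 26.0]
wrist_force: [-0.3, -1.1, -1.3]
opening: 0.0141
grasp_force: 60.3
```

```bash
python3 - <<'E'
from h import *
np.set_printoptions(precision=4,suppress=True)
T=cam('top');S=cam('scene');o=bot.get_obs();print(o['ee_pos'],o['tcp_rot'],o['wrist_force'],o['torque'],o['opening'],o['grasp_force'])
for nm,c in(('top',T),('scene',S)):
  for n in('loupe_lens','handpiece_head','focus_mark','loupe'):
    print(nm,n,[(d['location'],round(d['confidence'],2)) for d in bot.mark_of(nm,n)[:3]])
A=cv2.resize(T['color'][190:290,330:450],None,fx=3.3,fy=3.3,interpolation=2);B=cv2.resize(S['color'][170:270,300:420],None,fx=3.3,fy=3.3,interpolation=2)
cv2.imwrite('pics/h1.png',np.hstack([A,B]))
E
```

```text
[ 0.5086 -0.1993  0.1533] [-179.9364    0.0605   25.9999] [ 0.5482 -0.3995 -1.5084] [-0.007  -0.027   0.0044] 0.014293802620052889 60.28093457221985
top loupe_lens [([431.6, 228.3], 0.84)]
top handpiece_head [([425.2, 315.8], 0.89), ([269.3, 349.7], 0.66), ([286.9, 213.5], 0.61)]
top focus_mark [([321.8, 313.0], 0.48), ([268.4, 196.3], 0.36)]
top loupe [([451.4, 266.4], 0.57)]
scene loupe_lens [([362.9, 203.6], 0.76)]
scene handpiece_head [([345.4, 335.5], 0.85), ([415.6, 267.5], 0.61), ([270.3, 269.4], 0.6)]
scene focus_mark [([255.9, 239.7], 0.49)]
scene loupe [([395.9, 212.8], 0.57)]
```

View pics/h1.png

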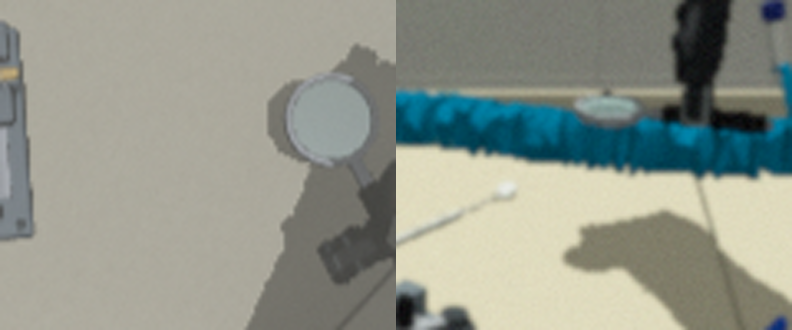

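The loupe is held level and its ring is seen clearly. Next I re-measure the clamped handpiece's head and the lens offset.

```bash
python3 - <<'E'
from h import *
np.set_printoptions(precision=4,suppress=True)
T=cam('top','top3.png');S=cam('scene','scene3.png')
for p in((429.7,226.1),(431.6,228.3)): print('lens top',at(T,p,.154))
for p in((364.5,203.3),(362.9,203.6)): print('lens scene',at(S,p,.154), tri(T,(429.7,226.1),S,p))
for d in bot.mark_of('top','handpiece_head'): print('head',d['location'],at(T,d['location'],.038))
for d in bot.mark_of('scene','handpiece_head'): print('headS',d['location'],at(S,d['location'],.038))
A=cv2.resize(T['color'][180:275,245:350],None,fx=5.5,fy=5.5,interpolation=2);B=cv2.resize(S['color'][210:305,235:275],None,fx=5.5,fy=5.5,interpolation=2)
cv2.imwrite('pics/v2.png',np.hstack([A,B]))
E
```

```text
lens top [ 0.5779 -0.1647  0.154 ]
lens top [ 0.5731 -0.1685  0.154 ]
lens scene [ 0.5735 -0.1639  0.154 ] (array([ 0.577 , -0.1659,  0.1525]), np.float64(0.002775470563750376))
lens scene [ 0.5752 -0.1589  0.154 ] (array([ 0.5789, -0.1646,  0.1514]), np.float64(0.0017735231176734304))
head [286.2, 214.3] [0.6286 0.1435 0.038 ]
head [271.8, 346.9] [0.3292 0.1808 0.038 ]
head [424.7, 315.5] [ 0.3898 -0.1647  0.038 ]
headS [268.6, 270.9] [0.624  0.1526 0.038 ]
headS [346.1, 332.9] [0.3011 0.2028 0.038 ]
headS [414.7, 266.1] [ 0.3716 -0.1405  0.038 ]
```

View pics/v2.png

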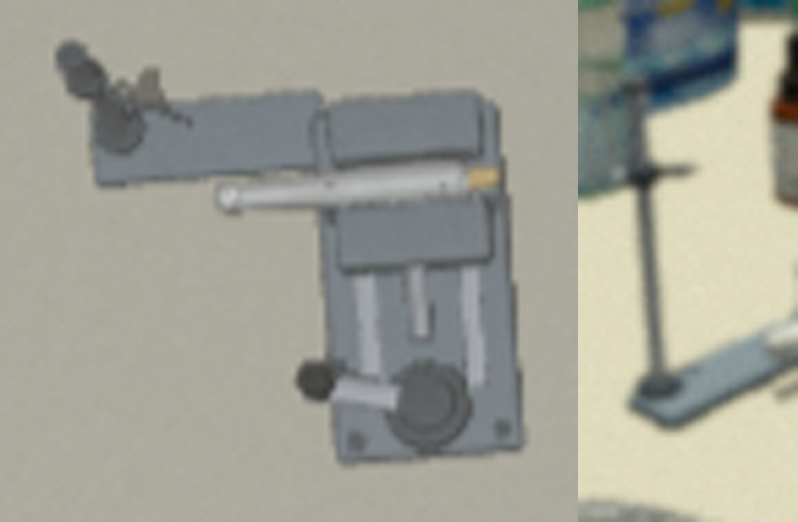

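The handpiece is clamped against the fixed jaw: head end near (228,197) in the left crop, knob at (316,380), pointer tip at (690,168) in the right crop. I'll use the known knob position to check the top camera's bias.

```bash
python3 - <<'E'
from h import *
np.set_printoptions(precision=4,suppress=True)
T=cam('top');S=cam('scene')
print('knob',at(T,(302.5,249.1),.0855),'true .5475 .1078')
for p in((287.9,215.7),(286.2,214.3)): print('head',at(T,p,.037))
for t in((255.8,240.9),(255.9,239.7),(255.6,240.3)):
  for post,head in(((.6606,.1926),(.6285,.141)),((.664,.190),(.6285,.141))):
    post=np.array(post);head=np.array(head);d=head-post;n=np.array([-d[1],d[0],0]);o,v=ray(S,t)
    P=o+v*(n@(np.r_[post,0]-o)/(n@v));print(t,P,np.linalg.norm(P[:2]-head),proj(T,P))
E
```

```text
knob [0.5429 0.1052 0.0855] true .5475 .1078
head [0.6254 0.1397 0.037 ]
head [0.6288 0.1436 0.037 ]
(255.8, 240.9) [0.6468 0.1704 0.1234] 0.03467394657127255 [270.3594 200.2976]
(255.8, 240.9) [0.6488 0.169  0.1222] 0.034596087187016594 [271.0667 199.4701]
(255.9, 239.7) [0.6466 0.1701 0.1268] 0.03421693320601686 [270.3723 200.1307]
(255.9, 239.7) [0.6485 0.1686 0.1256] 0.03413910911322315 [271.0723 199.3116]
(255.6, 240.3) [0.647  0.1708 0.1252] 0.03507563508386255 [270.1116 200.0627]
(255.6, 240.3) [0.649  0.1693 0.124 ] 0.03499776658661426 [270.8279 199.2241]
```

Emit:
arm_command(
  series=[
    [0.011, -0.016, 0, 0],
    [0.034, -0.049, 0, 0],
    [0.058, -0.083, 0.005, 0],
    [0.081, -0.116, 0.01, 0],
    [0.1, -0.143, 0.015, 0],
  ],
)

```text
time: 14.95
ee_pos: [0.5364, -0.0252, 0.1393]
tcp_rot: [180.0, -0.0, 26.0]
wrist_force: [-0.0, -0.0, -1.3]
opening: 0.0138
grasp_force: 60.3
```

Emit:
arm_command(
  series=[
    [0.015, -0.022, 0.005, 0],
    [0.03, -0.043, 0.01, 0],
    [0.042, -0.06, 0.014, 0],
    [0.05, -0.072, 0.014, 0],
    [0.05, -0.072, 0.014, 0],
  ],
)

```text
time: 15.45
ee_pos: [0.5497, 0.0608, 0.1253]
tcp_rot: [-180.0, 0.0, 26.1]
wrist_force: [-0.4, -0.4, 0.2]
opening: 0.0142
grasp_force: 60.3
```

```bash
python3 - <<'E'
from h import *
np.set_printoptions(precision=4,suppress=True)
T=cam('top');S=cam('scene');o=bot.get_obs();print(o['ee_pos'],o['tcp_rot'],o['grasp_force'])
for nm,c in(('top',T),('scene',S)):
  for n in('loupe_lens','handpiece_head','focus_mark'):
    print(nm,n,[(d['location'],round(d['confidence'],2)) for d in bot.mark_of(nm,n)[:2]])
print('pred lens',[proj(c,o['ee_pos']+[.0685,.034,.0005]) for c in(T,S)])
A=cv2.resize(T['color'][180:260,245:345],None,fx=4,fy=4,interpolation=2);B=cv2.resize(S['color'][210:290,235:335],None,fx=4,fy=4,interpolation=2)
cv2.imwrite('pics/a1.png',np.hstack([A,B]))
E
```

```text
[0.5497 0.0593 0.1255] [179.9839   0.0018  26.0218] 60.28166055679321
top loupe_lens []
top handpiece_head [([428.0, 317.0], 0.91), ([269.6, 349.3], 0.66)]
top focus_mark [([270.9, 198.3], 0.59)]
scene loupe_lens [([283.0, 232.5], 0.94), ([274.1, 273.7], 0.59)]
scene handpiece_head [([348.6, 333.8], 0.63), ([417.5, 266.6], 0.61)]
scene focus_mark [([257.5, 240.4], 0.49)]
pred lens [array([306.393 , 212.3203]), array([286.168 , 234.3237])]
```

View pics/a1.png

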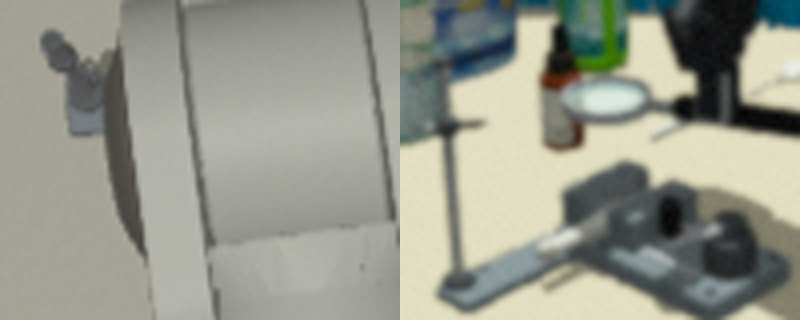

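The lens projection matches the scene picture within 1 px: ring centre at (603,100) in the right crop, pointer tip at (484,123). The height of 0.1255 agrees with the tip and the collar, so I'll make the final slow approach.

Emit:
arm_command(
  series=[
    [0.004, -0.006, 0, 0],
    [0.01, -0.0145, 0, 0],
    [0.0165, -0.024, 0, 0],
    [0.0225, -0.0325, 0, 0],
    [0.0257, -0.0372, 0, 0],
  ],
)

```text
time: 16.35
ee_pos: [0.5565, 0.1057, 0.1252]
tcp_rot: [-180.0, 0.0, 26.1]
wrist_force: [-0.6, 0.3, -1.3]
opening: 0.014
grasp_force: 60.3
```

Emit:
arm_command(
  series=[
    [0, 0, 0, 0],
    [0, 0, 0, 0],
    [0, 0, 0, 0],
    [0, 0, 0, 0],
    [0, 0, 0, 0],
  ],
)

```text
time: 16.85
ee_pos: [0.5564, 0.1039, 0.1253]
tcp_rot: [180.0, -0.0, 26.0]
wrist_force: [-0.8, -0.0, -0.7]
opening: 0.0138
grasp_force: 60.3
```

```bash
python3 - <<'E'
from h import *
np.set_printoptions(precision=4,suppress=True)
S=cam('scene');o=bot.get_obs();print(o['ee_pos'],o['tcp_rot'],o['grasp_force'],o['wrist_force'])
for n in('loupe_lens','handpiece_head','focus_mark'):
    print(n,[(d['location'],round(d['confidence'],2)) for d in bot.mark_of('scene',n)[:3]])
L=o['ee_pos']+[.0685,.034,.0005];print('pred lens',L,proj(S,L),'head below',proj(S,[L[0],L[1],.037]),'nominal head',proj(S,[.6275,.1415,.037]),'tip',proj(S,[.648,.1700,.125]))
cv2.imwrite('pics/a2.png',cv2.resize(S['color'][210:290,225:325],None,fx=7.5,fy=7.5,interpolation=2))
E
```

```text
[0.5564 0.1039 0.1253] [179.9992  -0.0022  25.9761] 60.28133511543274 [-0.5782  0.7141 -1.0276]
loupe_lens [([271.7, 235.5], 0.96)]
handpiece_head [([268.0, 270.7], 0.67), ([347.8, 329.5], 0.62), ([415.5, 267.1], 0.59)]
focus_mark [([258.2, 239.4], 0.63)]
pred lens [0.6249 0.1379 0.1258] [271.1538 238.8018] head below [272.7401 269.1784] nominal head [271.0682 269.3062] tip [255.6165 240.144 ]
```

View pics/a2.png

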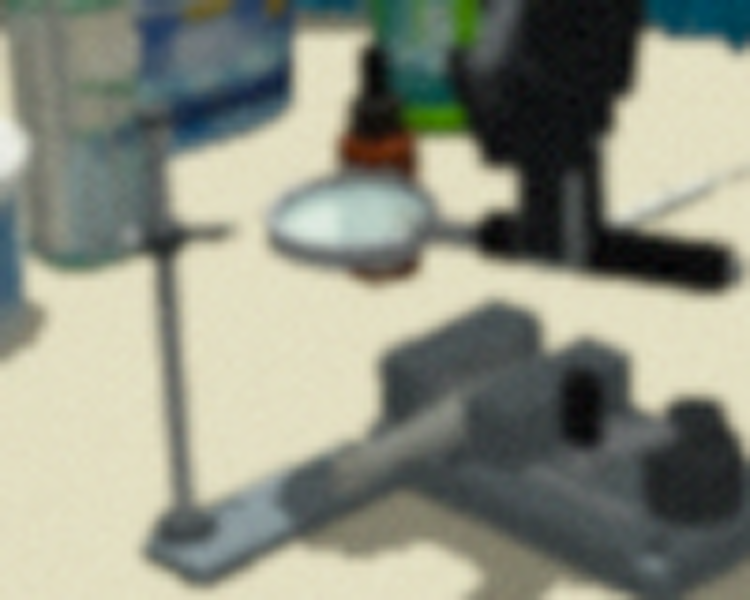

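The ring sits beside the pointer with a gap of about 10 mm, lens centre at (352,217) and tip at (230,232). I'll make a small centring trim and settle.

Emit:
arm_command(
  series=[
    [0.001, -0.0006, 0.0003, 0],
    [0.002, -0.0012, 0.0007, 0],
    [0.003, -0.0018, 0.001, 0],
    [0.003, -0.0018, 0.001, 0],
    [0.003, -0.0018, 0.001, 0],
  ],
)

```text
time: 17.55
ee_pos: [0.5583, 0.1072, 0.1242]
tcp_rot: [-180.0, 0.0, 26.0]
wrist_force: [0.3, -0.4, -0.9]
opening: 0.0141
grasp_force: 60.3
```

Emit:
arm_command(
  series=[
    [0, 0, 0, 0],
    [0, 0, 0, 0],
    [0, 0, 0, 0],
    [0, 0, 0, 0],
    [0, 0, 0, 0],
  ],
)

```text
time: 18.05
ee_pos: [0.5584, 0.1071, 0.1243]
tcp_rot: [180.0, -0.0, 26.0]
wrist_force: [0.3, 0.6, -1.1]
opening: 0.0142
grasp_force: 60.3
```

```bash
python3 -c "
from h import *
o=bot.get_obs();print(o['ee_pos'],o['grasp_force'],o['wrist_force']);print(bot.job_done())"
```

```text
[0.55836001 0.10710509 0.12430928] 60.28246521949768 [ 0.34371785  0.59246859 -1.08335742]
the job is handed in; nothing more can be done
None
```

I handed the job in at about 18 s, with no verdict returned: the crank is at its stop with the handpiece clamped, and the loupe is held level over the head at the pointer's height. By my camera measurements the lens is within about 5 mm sideways and 3 mm in height; I saw no contact with the pointer or the bystanders.

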